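# Lock the bench block in its cam-lock holder

## Robot

A 7-joint arm with a two-finger parallel gripper is mounted at the origin on a cart in front of the work surface, level with it; the furniture and walls round the work are solid. World frame = base frame: x ahead of the robot, y to its left, z up, the work surface at z = 0. Lengths are in m, angles in rad, forces in N, time in s.
With the tool pointing down it reaches from about 0.4 to 0.85 m from the base axis. Payload 4.5 kg.
Tool frame: the origin (TCP) lies between the finger pads; the fingertips stand 11 mm ahead of it and the grasp point (between the pads) lies 8 mm behind it (r.nose_length is the distance from the TCP to the fingertips, in m); z points along the fingers, y is the line along which they close (so a half turn about z gives the same grasp; the last joint's range is limited). The gripper opens to 88 mm and grips with 3 to 60 N. Pads are 18 mm wide; open, the fingers measure 123 mm over their backs; the gripper's body (75 mm by 187 mm) begins 45 mm behind the grasp point.
Start: joints at [-1.08, 0.689, -0.195, 1.565, 0.157, 0.902, -0.215], TCP at [0.276, 0.561, 0.25] pointing down, gripper open.
Joint ranges: [-3.01, 3.01], [-0.46, 2.08], [-1.47, 1.51], [0.13, 2.56], [-1, 4.14], [0.04, 2.09], [-2.66, 2.66]. Speed limits (rad/s): [2.57, 2.57, 3.14, 3.14, 3.14, 3.14, 3.14].

## Interface

Orientations are given as a unit quaternion [x, y, z, w].
In Python, from plant import get_state, snapshot, camera_model, r gives the robot as it stands.
- The arm moves only by the shell command python3 -m inch 'ROWS' [FORCE]. ROWS is text: rows parted by semicolons, each of 7 numbers parted by spaces: the opening, from -1 (shut) to 1 (fully open), then the shift along the tool's x, y, z in m, then the turn, a rotation vector about the tool's x, y, z in rad. A call has 1 to 20 rows; each row shifts and turns the commanded pose from where the row before left it, along the tool's axes as they then stand; what a row does not reach is not made up. A row lasts 1/12 s, in which the tool goes at most 41.7 mm and 7.16 degrees, less where a joint would pass 70% of its speed; a pose out of reach is approached as far as the arm can. A call is refused whole if a number of a shift passes 0.0417 or a number of a turn 0.125, either way. A call with a gripper value outside its range is refused whole. The fingers move at their own pace and stop on an object; FORCE is the grip in N (left out, the last holds). Time passes only in rows, so rows that do not move let the fingers close. It gives the time, the measured TCP pose, the force, the opening and the grip force at its end, in the units of the state.
- get_state(): the state, without advancing time (a new reading comes with each control period).
- snapshot(name): name is "side" or "top" or "wrist"; returns (picture, depth): 400x640x3 uint8, red, green, blue; 400x640 float32, m along the optical axis (not along the pixel's ray), 0 where there is no reading.
- camera_model(name): a dict with "intrinsics" (3x3 intrinsics, pixels), "view" (4x4, takes a point from world to camera coordinates). Camera axes: x right, y down, z forward; pixel columns grow to the right and rows downward; lengths in m; the calibration is good to about 2 mm. A picture is of the moment at which its call begins: read the wrist's pose just before it. camera_model takes no time and is no camera call; for the wrist camera it gives the pose at the moment of the call.
- r.finish_job(): hands the job in; it is judged then, once.
The state is a dict: "clock": time; "q": joint angles; "qd": joint speeds; "joint_torque": joint torques, N m; "tool_pos": TCP position; "eef_rot": TCP orientation; "contact_force": force on the tool from outside, world axes, zero at the start; "moment": the same for the moment, N m; "opening": opening from 0.0 (shut) to 1.0 (fully open); "finger_force": force on a finger pad.
Only numpy, scipy, OpenCV 4.12 (cv2) and the standard library are available. Lean on these libraries where they do the work, as an engineer would, in place of code of your own. Each camera call takes 0.05 s, during which the arm holds its last target. There are 200 camera calls.

## Task

Clamp the steel bench block in its green holder so that it cannot walk under the mallet. The cam was left thrown over and is in the way of the sliding jaw: push the red-knobbed lever round to turn the cam to its low point, push the sliding jaw forward by its thumb plate until the block is squared up between the two copper-lined jaws, then push the lever back as far as it will go so that the cam locks the jaw, and draw the hand clear. Only push, gently, with the fingertips: do not pinch the lever or the jaw, never force the jaw against the cam, do not lift the block, and leave the mallet, calliper and wooden block where they lie.

Things in the scene. Friction and masses are not known exactly. Their poses are not given: they have to be found in the camera images.
- holder: Green cam-lock holder bolted to the bench: base plate 210 x 116 x 10 mm, dark guide rails to 24 mm high. Origin on the bench surface 20 mm behind the plate's middle and 2 mm to its right. x points forward along the slide, from thumb plate to fixed jaw (away from the robot, within 0.35 rad), y left, z up. It does not move during the job.
- jaw_slide (a joint): Travel of the sliding jaw along the holder's +x in m; 0 = fully back, end stop 0.060, starts at 0 to 0.006. With the cam thrown its dark steel follower roller is stopped by the cam at about 0.009; with the cam low it runs freely (about 2 N). At 0.050 the block just touches both jaws; throwing the cam then squeezes it with some 30 N, with hardly any further travel.
- cam_angle (a joint): Angle of cam and lever, rad. 0 = thrown (high point across the follower's path; lever 45 degrees left of the holder's x axis), its stop; starts at 0 to 0.08. Grows counter-clockwise from above (knob swings left, then back) to the stop at 2.15. Low point: 1.95 to 2.15. Stays where left (1 to 2 N at the knob); with the jaw home, going back takes up to 10 N there below 0.7, and self-locks.
- cam_lever: The brass snail cam with its dark lever and red knob, one part. Origin on the pivot axis at bench height; its axes are the holder's when the angle is 0.
- cam_axis (a point): Point on the cam's vertical pivot, on the left guide rail, 34 mm above the bench, at (-27, 28) mm in the holder's frame.
- lever_knob (a point): Middle of the upright red knob at the lever's end: 17 mm thick, from 40 to 73 mm above the bench, 70 mm from the pivot; this point is 56 mm above the bench. The lever arm below it is 11 mm wide, 34 to 41 mm above the bench. Pushed from its forward side it opens the cam, from its back side it throws the cam.
- push_face (a point): Middle of the ribbed back (-x) face of the slide's upright steel thumb plate, 46 mm above the bench. The plate is 30 mm wide, 8 mm thick, reaches from 22 to 60 mm above the bench, and stands 8 mm right of the holder's middle line; pushing here along the holder's +x advances the jaw. At travel 0 it lies at (-110, -8) mm in the holder's frame.
- sliding_jaw: The whole sliding jaw: steel slide, dark steel follower roller, thumb plate, and a 70 mm wide jaw head, top 23 mm above the bench, with a flat copper face towards the block. Origin at bench height on the middle line, beside the roller, 36 mm behind the copper face and 55 mm ahead of push_face; it travels with the slide.
- fixed_jaw: Fixed copper-lined jaw at the front end of the holder, 84 mm wide, top 23 mm above the bench. Same origin and axes as the holder; its copper face lies at x = +95 mm.
- bench_block: Polished grey steel bench block, 64 x 64 x 18 mm, 0.5 to 0.75 kg, loose on the holder's seat between the jaws, up to 10 mm short of the fixed jaw and turned up to 0.05 rad. Origin: centre of its underside, 10 mm above the bench.
- rawhide_mallet: Wooden mallet lying to the right of the holder, 72 x 240 x 40 mm. Origin under its middle. Bystander.
- calliper: Steel calliper lying to the left of the holder, 43 x 200 x 6 mm. Origin under its middle. Bystander.
- dap_block: Small brown wooden forming block, 36 x 50 x 16 mm, lying to the left of the holder and nearer the robot. Origin: centre of its underside. Bystander.
- bench_lamp: Fixed obstacle: black lamp whose double rod leans from its foot at world (0.78, 0.36, 0.08) to a joint at (0.60, 0.28, 0.70); from there its arm runs overhead at about 0.7 m. Keep the wrist to the right of the rod. Its origin is of no use.
- flex_shaft: Fixed obstacle: a grey handpiece about 21 mm thick hangs upright at world (0.52, -0.03), its lower end 0.37 m above the bench, and a grey pole stands at (0.78, 0.02). Keep the wrist to the left of the handpiece. Its origin is of no use.
There are look-alikes about, which are no part of the job. Of the things that look like the bench_block, the middle-sized one is meant.

How it is judged:
On the way, in this order (a step that is already met when the one before it is completed fails the run):
1. the cam is turned to its low point while the jaw is still back (value of joint cam_angle above 1.75 rad and value of joint jaw_slide below 0.022 m), for 0.1 s.
2. the sliding jaw is pushed up to the block with the cam still low (value of joint jaw_slide above 0.046 m and value of joint cam_angle above 1.6 rad), for 0.1 s.
At the end, for the whole second after the job is handed in: The cam lever is thrown fully over again (within 0.2 rad of its stop), the sliding jaw is home (travel 0.0485 to 0.056), and the bench block lies flat and square (within 0.03 rad) on the seat, at rest, squeezed by both jaws with more than 8 N; the fingers touch nothing (value of joint cam_angle below 0.2 rad and value of joint jaw_slide between 0.0485 and 0.056 m and contact force between bench_block and sliding_jaw above 8 N and contact force between bench_block and fixed_jaw above 8 N and angle between the x axis of bench_block and the x axis of holder, either way round below 0.03 rad and height (world z) of bench_block below 0.014 m and angle between bench_block's own z axis and vertical below 0.05 rad and linear speed of bench_block below 0.01 m/s and contact force between the fingers and anything else below 0.5 N).
It fails at once if the cam lever or the sliding jaw is pinched, or pressed hard (over 38 N) (contact force between the fingers and cam_lever above 38 N or contact force between the fingers and sliding_jaw above 38 N).
It fails at once if the bench block is lifted or tipped in the holder (height (world z) of bench_block above 0.02 m or angle between bench_block's own z axis and vertical above 0.2 rad).
It fails at once if the mallet, calliper or wooden block is moved more than 2 cm (distance of any of rawhide_mallet, calliper, dap_block from where it was at the start of the episode above 0.02 m).
It also fails if it takes over 64 s, if anything falls off the work surface, if the arm or the gripper's body presses on something with over 40 N, if the wrist force passes 120 N, or if a joint passes its speed limit or range.

## Working session

There is one attempt and no reset: what is moved stays moved. The work goes in short steps, Python scripts to look and compute and a shell command to move; the robot and the scene stay as the last step left them, time stands still between calls to the robot, and variables do not carry over. Pictures are saved under pics/ and viewed, at most 10 in all, crops included, and the job is handed in when it is done.

```bash
ls; mkdir -p pics
python3 - <<'E'
from plant import get_state, snapshot, camera_model, r
import cv2,numpy as np
s=get_state();print({k:np.round(v,3) for k,v in s.items()}, r.nose_length)
for n in("top","side"):
    p,d=snapshot(n);cv2.imwrite(f"pics/{n}0.png",p[:,:,::-1]);np.savez(f"{n}0.npz",p=p,d=d,**camera_model(n))
    c=camera_model(n);print(n,np.round(c["intrinsics"],1).tolist(),np.round(c["view"],3).tolist())
E
```

```text
pics
{'clock': np.float64(0.0), 'q': array([-1.08 ,  0.69 , -0.195,  1.566,  0.157,  0.902, -0.215]), 'qd': array([ 0.   , -0.001, -0.   , -0.001, -0.001,  0.001, -0.   ]), 'joint_torque': array([-1.0000e-03, -5.2757e+01, -1.2670e+00, -1.5343e+01, -5.3000e-02,
        7.0000e-03,  0.0000e+00]), 'tool_pos': array([0.275, 0.56 , 0.249]), 'eef_rot': array([ 0.226,  0.974, -0.001, -0.   ]), 'contact_force': array([ 0.169,  0.224, -0.199]), 'moment': array([-0.064,  0.017,  0.025]), 'finger_force': np.float64(0.0), 'opening': np.float64(0.999)} 0.011
top [[515.8, 0.0, 309.9], [0.0, 515.8, 200.2], [0.0, 0.0, 1.0]] [[0.023, -0.999, -0.025, -0.012], [-0.993, -0.02, -0.115, 0.561], [0.114, 0.027, -0.993, 1.209], [0.0, 0.0, 0.0, 1.0]]
side [[463.3, 0.0, 319.7], [0.0, 463.3, 203.6], [0.0, 0.0, 1.0]] [[0.836, -0.548, 0.012, -0.491], [-0.315, -0.497, -0.808, 0.21], [0.449, 0.672, -0.589, 0.998], [0.0, 0.0, 0.0, 1.0]]
```

View pics/top0.png

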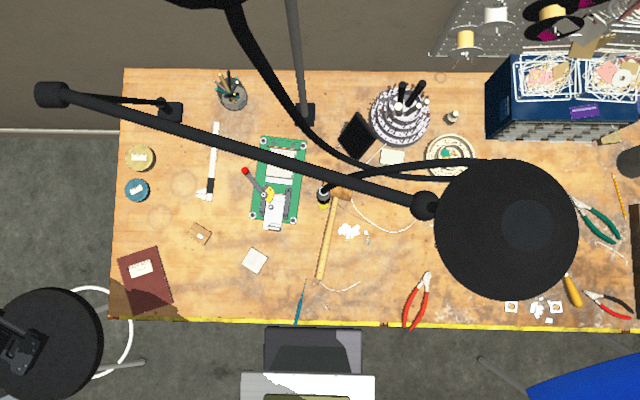

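View pics/side0.png

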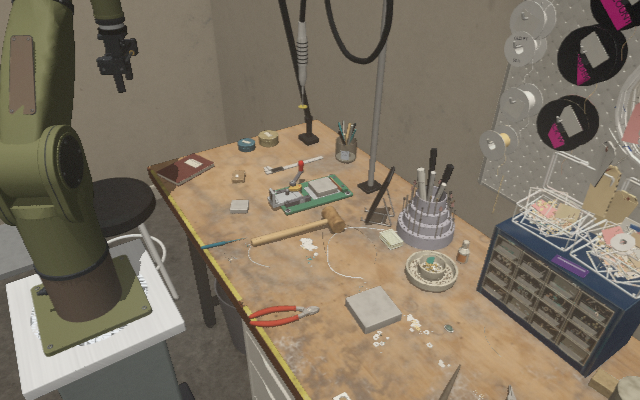

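Top view: the holder is at about (278,182), its long axis near vertical in the picture. The red knob is at (245,170), the thumb plate at about (271,226), and the lamp arm crosses the holder. Next I'll measure the plate and knob.

```bash
cat > h.py <<'E'
import cv2,numpy as np
def cast(uv,K,V,z):
    uv=np.atleast_2d(uv).astype(float);R=V[:3,:3];c=-R.T@V[:3,3]
    d=np.c_[(uv-K[:2,2])/[K[0,0],K[1,1]],np.ones(len(uv))]@R
    return c+d*((z-c[2])/d[:,2])[:,None]
def pts(m,dep,K,V):
    v,u=np.where(m&(dep>0));z=dep[v,u]
    P=np.c_[(u-K[0,2])/K[0,0]*z,(v-K[1,2])/K[1,1]*z,z];return (P-V[:3,3])@V[:3,:3]
def hsv(p):return cv2.cvtColor(p,cv2.COLOR_RGB2HSV)
E
python3 - <<'E'
from h import *
for n in("top","side"):
    f=np.load(n+"0.npz");p,d,K,V=f["p"],f["d"],f["intrinsics"],f["view"];h=hsv(p)
    box=np.zeros(d.shape,bool)
    if n=="top":box[125:240,235:315]=1
    else:box[150:220,255:360]=1
    g=cv2.inRange(h,(60,80,40),(90,255,255)).astype(bool)&box
    v,u=np.where(g);P=cast(np.c_[u,v],K,V,.01)
    D=pts(g,d,K,V);print(n,"depth z med",np.median(D[:,2]))
    rect=cv2.minAreaRect(P[:,:2].astype(np.float32)*1000);print(rect);print(cv2.boxPoints(rect).round())
    rm=(cv2.inRange(h,(0,150,90),(6,255,255))|cv2.inRange(h,(174,150,90),(180,255,255))).astype(bool)&box
    v,u=np.where(rm);print("red",len(u),u.mean(),v.mean(),u.min(),u.max(),v.min(),v.max(),cast([u.mean(),v.mean()],K,V,.065 if n=="top" else .056),pts(rm,d,K,V).mean(0))
E
```

```text
top depth z med 0.010909970094438984
((614.8892822265625, 79.73179626464844), (113.51406860351562, 207.05029296875), 83.9185791015625)
[[506.  34.]
 [712.  12.]
 [724. 125.]
 [518. 147.]]
red 38 244.68421052631578 170.31578947368422 242 248 167 173 [[0.62500086 0.15468075 0.065     ]] [0.6243951  0.1541338  0.06802856]
side depth z med 0.02482443031300863
((697.3989868164062, 61.34451675415039), (89.48812103271484, 15.514171600341797), 68.10272216796875)
[[674.  23.]
 [688.  17.]
 [721. 100.]
 [707. 106.]]
red 34 300.6764705882353 165.0 299 302 161 170 [[0.62564094 0.16200779 0.056     ]] [0.62086502 0.15402342 0.06162487]
```

```bash
R="-1 -.0247 -.0145 0 0 0 0"; python3 -m inch '-1 -.0247 -.0145 0 0 0 0;-1 -.0247 -.0145 0 0 0 0;-1 -.0247 -.0145 0 0 0 0;-1 -.0247 -.0145 0 0 0 0;-1 -.0247 -.0145 0 0 0 0;-1 -.0247 -.0145 0 0 0 0;-1 -.0247 -.0145 0 0 0 0;-1 -.0247 -.0145 0 0 0 0;-1 -.0247 -.0145 0 0 0 0;-1 -.0247 -.0145 0 0 0 0;-1 -.0247 -.0145 0 0 0 0;-1 -.0247 -.0145 0 0 0 0;-1 -.0247 -.0145 0 0 0 0;-1 -.0247 -.0145 0 0 0 0;-1 -.0247 -.0145 0 0 0 0;-1 -.0247 -.0145 0 0 0 0;-1 -.0247 -.0145 0 0 0 0;-1 -.0247 -.0145 0 0 0 0;-1 0 0 0 0 0 0;-1 0 0 0 0 0 0' 5
python3 -m inch '-1 0 0 0 0 0 .12;-1 0 0 0 0 0 .12;-1 0 0 0 0 0 .12;-1 0 0 0 0 0 .12;-1 0 0 0 0 0 .12;-1 0 0 0 0 0 .12;-1 0 0 0 0 0 .12;-1 0 0 0 0 0 .12;-1 0 0 0 0 0 .12;-1 0 0 0 0 0 .12;-1 0 0 0 0 0 .12;-1 0 0 0 0 0 .12;-1 0 0 0 0 0 .12;-1 0 0 0 0 0 .12;-1 0 0 0 0 0 .12;-1 0 0 0 0 0 .12;-1 0 0 0 0 0 .08;-1 0 0 0 0 0 0'
cat > st.py <<'E'
from plant import get_state
import numpy as np
from scipy.spatial.transform import Rotation as Ro
def st():
    s=get_state();M=Ro.from_quat(s["eef_rot"]).as_matrix()
    print("t",round(float(s["clock"]),2),"p",np.round(s["tool_pos"],4),"xyaw",np.degrees(np.arctan2(M[1,0],M[0,0])).round(2),"z",M[:,2].round(3),"F",np.round(s["contact_force"],1),"q",np.round(s["q"],2),"op",s["opening"].round(2))
    return s,M
E
python3 - <<'E'
from st import *;st()
from plant import snapshot,camera_model
import cv2
c=camera_model("wrist");p,d=snapshot("wrist");np.savez("w1.npz",p=p,d=d,**c);cv2.imwrite("pics/w1.png",p[:,:,::-1])
E
```

```text
clock: 1.77
tool_pos: [0.5601, 0.1285, 0.2492]
eef_rot: [0.228, 0.974, -0.0, -0.0]
contact_force: [-0.4, 1.0, 0.7]
opening: 0.005
finger_force: 0.0
clock: 3.27
tool_pos: [0.5584, 0.1327, 0.2493]
eef_rot: [0.942, 0.336, -0.001, -0.001]
contact_force: [-0.6, 0.7, 1.2]
opening: 0.007
finger_force: 0.0Traceback (most recent call last):
  File "<stdin>", line 1, in <module>
  File "st.py", line 6, in st
    print("t",round(float(s["clock"]),2),"p",np.round(s["tool_pos"],4),"xyaw",np.degrees(np.arctan2(M[1,0],M[0,0])).round(2),"z",M[:,2].round(3),"F",np.round(s["contact_force"],1),"q",np.round(s["q"],2),"op",s["opening"].round(2))
                                                                                                                                                                                                                ^^^^^^^^^^^^^^^^^^
AttributeError: 'float' object has no attribute 'round'
```

```bash
sed -i 's/s\["opening"\].round(2)/round(float(s["opening"]),2)/' st.py
python3 - <<'E'
from st import *;st()
from plant import snapshot,camera_model
import cv2
c=camera_model("wrist");p,d=snapshot("wrist");np.savez("w1.npz",p=p,d=d,**c);cv2.imwrite("pics/w1.png",p[:,:,::-1])
E
```

```text
t 3.27 p [0.5584 0.1327 0.2493] xyaw 39.29 z [-0.001  0.001 -1.   ] F [-0.6  0.7  1.2] q [-0.51  0.64  0.34  1.74 -0.28  0.81 -0.92] op 0.01
```

View pics/w1.png

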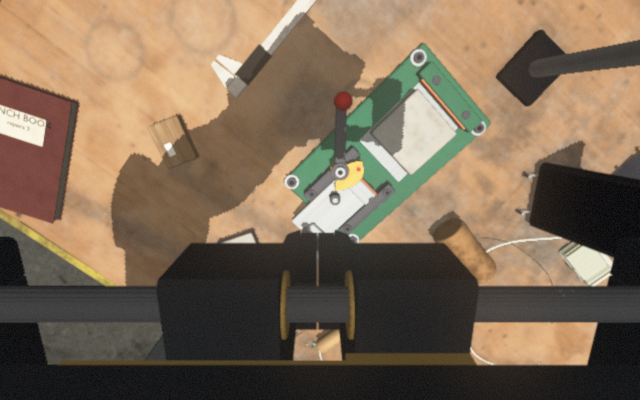

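The wrist view shows the red knob at (343,100), the pivot at (341,172) and plate corner screws at (419,57), (478,128) and (292,182). I'll refine the holder pose from these.

Run:
```python
from h import *
f=np.load("w1.npz");p,d,K,V=f["p"],f["d"],f["intrinsics"],f["view"];h=hsv(p)
print("screws",cast([[419,57],[478,128],[292,182]],K,V,.012).round(4)[:,:2])
g=cv2.inRange(h,(60,80,30),(90,255,255)).astype(bool)
v,u=np.where(g);P=cast(np.c_[u,v],K,V,.01)[:,:2]
rc=cv2.minAreaRect(P.astype(np.float32)*1000);print(rc,cv2.boxPoints(rc).round().tolist())
rm=(cv2.inRange(h,(0,150,60),(6,255,255))|cv2.inRange(h,(174,150,60),(180,255,255))).astype(bool);rm[200:]=0
n,l,s,c=cv2.connectedComponentsWithStats(rm.astype(np.uint8));i=s[1:,4].argmax()+1
print("knob",s[i],c[i],cast(c[i],K,V,.066)); D=pts(l==i,d,K,V);T=D[D[:,2]>.066];print(D[:,2].max(),T.mean(0),T.min(0),T.max(0))
print("pivot",[ (z,cast([341,172],K,V,z).round(4)) for z in(.04,.045)],d[172,341],pts(np.pad(np.ones((1,1),bool),((172,227),(341,298))),d,K,V))
```

```text
screws [[0.7102 0.1243]
 [0.6987 0.0253]
 [0.5243 0.1438]]
((541.885498046875, 76.87263488769531), (366.4215087890625, 145.63380432128906), 5.538835525512695) [[353.0, 132.0], [367.0, -13.0], [731.0, 22.0], [717.0, 167.0]]
knob [335  92  16  18 221] [342.69683258 100.15837104] [[0.62559475 0.16002564 0.066     ]]
0.07400710666365234 [0.62528946 0.16010236 0.07078963] [0.61770816 0.15305345 0.0661856 ] [0.63261927 0.16707657 0.07400711]
pivot [(0.04, array([[0.5712, 0.1136, 0.04  ]])), (0.045, array([[0.5718, 0.1145, 0.045 ]]))] 0.34430274 [[0.57185436 0.11457458 0.04538783]]
```

```bash
python3 -m inch '-1 .0225 .0191 0 0 0 0;-1 .0225 .0191 0 0 0 0;-1 .0225 .0191 0 0 0 0;-1 0 0 .02 0 0 0;-1 0 0 .027 0 0 0;-1 0 0 .027 0 0 0;-1 0 0 .027 0 0 0;-1 0 0 .027 0 0 0;-1 0 0 .027 0 0 0;-1 0 0 .02 0 0 0;-1 0 0 .014 0 0 0;-1 0 0 0 0 0 0;-1 0 0 0 0 0 0'
python3 - <<'E'
from st import *;st()
from plant import snapshot,camera_model
import cv2
c=camera_model("wrist");p,d=snapshot("wrist");np.savez("w2.npz",p=p,d=d,**c)
q,_=snapshot("side");q=cv2.resize(q[120:240,230:390],None,fx=3,fy=3)
p=cv2.resize(p,(480,300));o=np.zeros((360,960,3),np.uint8);o[:,480:]=q;o[:300,:480]=p
cv2.imwrite("pics/w2.png",cv2.resize(o,(800,300))[:,:,::-1])
E
```

```text
clock: 4.4
tool_pos: [0.6479, 0.1294, 0.0605]
eef_rot: [0.942, 0.336, -0.0, -0.0]
contact_force: [0.8, -0.5, 0.5]
opening: 0.004
finger_force: 0.0
t 4.4 p [0.6479 0.1294 0.0605] xyaw 39.32 z [-0.001  0.    -1.   ] F [ 0.8 -0.5  0.5] q [-0.39  1.    0.24  1.58 -0.36  0.61 -0.84] op 0.0
```

View pics/w2.png

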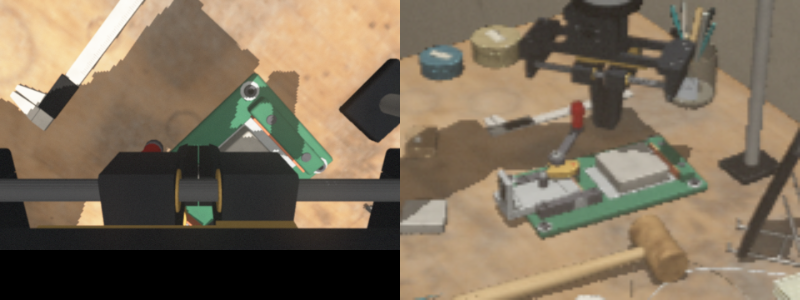

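```bash
python3 -m inch '-1 0 -.004 0 0 0 0;-1 0 -.003 0 0 0 0;-1 0 -.003 0 0 0 0;-1 0 0 0 0 0 0'
python3 -m inch '-1 .0022 -.0071 0 0 0 -.1;-1 .0022 -.0071 0 0 0 -.1;-1 .0022 -.0071 0 0 0 -.1;-1 .0022 -.0071 0 0 0 -.1'
python3 - <<'E'
from st import *;st()
from h import *
from plant import snapshot,camera_model
c=camera_model("top");p,d=snapshot("top");h=hsv(p)
rm=(cv2.inRange(h,(0,150,60),(6,255,255))|cv2.inRange(h,(174,150,60),(180,255,255)));rm[:125]=0;rm[240:]=0;rm[:,:200]=0;rm[:,320:]=0
v,u=np.where(rm);print(len(u),u.mean(),v.mean(),cast([u.mean(),v.mean()],c["intrinsics"],c["view"],.065))
c=camera_model("side");q,_=snapshot("side")
h=hsv(q);rm=(cv2.inRange(h,(0,150,60),(6,255,255))|cv2.inRange(h,(174,150,60),(180,255,255)));rm[:125]=0;rm[215:]=0;rm[:,:230]=0;rm[:,360:]=0
v,u=np.where(rm);print(len(u),u.mean(),v.mean(),cast([u.mean(),v.mean()],c["intrinsics"],c["view"],.056))
E
```

```text
clock: 4.83
tool_pos: [0.6413, 0.1381, 0.0613]
eef_rot: [0.942, 0.336, 0.0, -0.001]
contact_force: [-0.2, 0.6, 0.4]
opening: 0.009
finger_force: 0.0
clock: 5.17
tool_pos: [0.6282, 0.1611, 0.0613]
eef_rot: [0.855, 0.518, 0.001, 0.002]
contact_force: [2.5, -1.9, -0.6]
opening: 0.007
finger_force: 1.4
t 5.17 p [0.6282 0.1611 0.0613] xyaw 62.4 z [ 0.004 -0.001 -1.   ] F [ 2.5 -1.9 -0.6] q [-0.4   0.97  0.15  1.62 -0.23  0.56 -0.61] op 0.01
0 nan nan [[nan nan nan]]
36 291.9166666666667 164.27777777777777 [[0.60603405 0.1791269  0.056     ]]<stdin>:6: RuntimeWarning: Mean of empty slice.
  ret = ret.dtype.type(ret / rcount)
```

```bash
python3 -m inch '-1 .0022 -.0071 0 0 0 -.1;-1 .0022 -.0071 0 0 0 -.1;-1 .0022 -.0071 0 0 0 -.1;-1 .0022 -.0071 0 0 0 -.1;-1 .0022 -.0071 0 0 0 -.1;-1 .0022 -.0071 0 0 0 -.1;-1 .0022 -.0071 0 0 0 -.1'
python3 -m inch '-1 .0022 -.0071 0 0 0 -.1;-1 .0022 -.0071 0 0 0 -.1;-1 .0022 -.0071 0 0 0 -.1;-1 .0022 -.0071 0 0 0 -.1;-1 .0022 -.0071 0 0 0 -.1;-1 .0022 -.0071 0 0 0 -.1'
cat > look.py <<'E'
from st import *
from h import *
from plant import snapshot,camera_model
s,M=st()
c=camera_model("side");q,d=snapshot("side");p,_=snapshot("wrist");t,_=snapshot("top")
h=hsv(q);rm=(cv2.inRange(h,(0,150,60),(6,255,255))|cv2.inRange(h,(174,150,60),(180,255,255)));rm[:125]=0;rm[215:]=0;rm[:,:230]=0;rm[:,360:]=0
v,u=np.where(rm)
if len(u):
    k=cast([u.mean(),v.mean()],c["intrinsics"],c["view"],.056)[0,:2]-[.0003,.005];a=k-[.5713,.1123];print(len(u),"knob",k.round(4),"theta",np.arctan2(a[1],a[0])+.105-np.pi/4)
def pic(n):
    o=np.zeros((600,800,3),np.uint8);o[:300,:400]=cv2.resize(q[140:230,240:360],(400,300));o[:250,400:]=cv2.resize(p,(400,250))
    o[300:,:400]=cv2.resize(t[130:240,220:367],(400,300));cv2.imwrite(f"pics/{n}.png",o[:,:,::-1])
E
python3 -c "
from look import *
pic('w3')"
```

```text
clock: 5.85
tool_pos: [0.5834, 0.1864, 0.0612]
eef_rot: [0.627, 0.779, 0.002, 0.001]
contact_force: [3.3, 1.4, -1.6]
opening: 0.008
finger_force: 1.5
clock: 6.35
tool_pos: [0.5398, 0.1799, 0.0612]
eef_rot: [0.369, 0.93, 0.002, 0.001]
contact_force: [2.8, 1.6, -1.3]
opening: -0.001
finger_force: 1.4
t 6.35 p [0.5398 0.1799 0.0612] xyaw 136.75 z [ 0.004  0.002 -1.   ] F [ 2.8  1.6 -1.3] q [-0.32  0.9  -0.13  1.87  0.28  0.39  0.15] op -0.0
44 knob [0.5214 0.1626] theta 1.6720541113506906
```

View pics/w3.png

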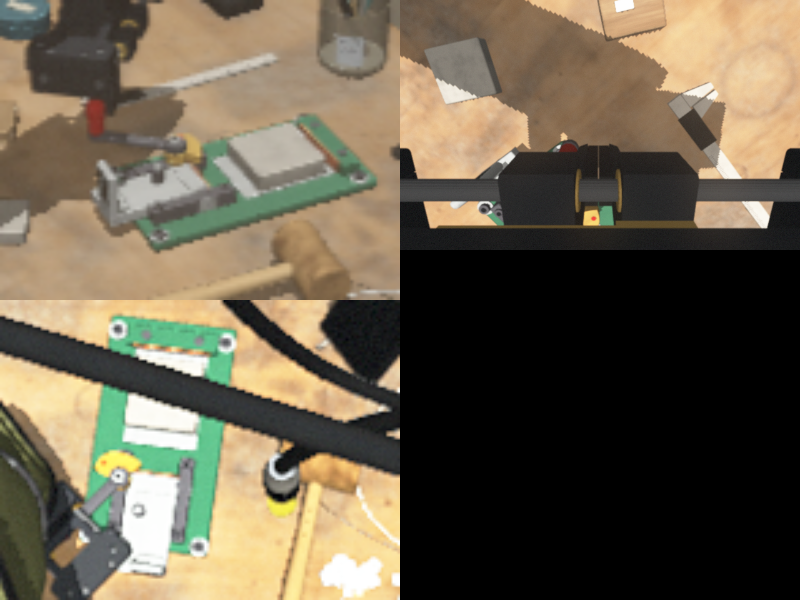

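The lever follows the finger: θ ≈ 1.67. Knob, cam and jaw look as expected. I'll finish the opening to about 2.05.

```bash
python3 -m inch '-1 .0022 -.0071 0 0 0 -.1;-1 .0022 -.0071 0 0 0 -.1;-1 .0022 -.0071 0 0 0 -.1;-1 .0011 -.0035 0 0 0 -.05;-1 0 0 0 0 0 0;-1 0 0 0 0 0 0'
python3 -c "
from look import *"
```

```text
clock: 7.0
tool_pos: [0.5178, 0.163, 0.0607]
eef_rot: [0.204, 0.979, -0.0, -0.0]
contact_force: [0.2, -1.0, 0.0]
opening: 0.005
finger_force: 0.0
t 7.0 p [0.5178 0.163  0.0607] xyaw 156.42 z [-0.    -0.001 -1.   ] F [ 0.2 -1.   0. ] q [-0.28  0.89 -0.19  1.94  0.43  0.35  0.35] op 0.0
48 knob [0.5055 0.1397] theta 2.0660586414255624
```

```bash
python3 -m inch '-1 0 .008 0 0 0 0;-1 0 .008 0 0 0 0;-1 0 0 -.03 0 0 0;-1 0 0 -.03 0 0 0;-1 0 0 -.02 0 0 -.1;-1 0 0 0 0 0 -.1;-1 0 0 0 0 0 -.107;-1 .0177 -.0316 0 0 0 0;-1 .0177 -.0316 0 0 0 0;-1 .0177 -.0316 0 0 0 0;-1 0 0 0 0 0 0;-1 0 0 0 0 0 0'
python3 -c "
from look import *
pic('w4')
f=camera_model('wrist')"
```

```text
clock: 8.15
tool_pos: [0.461, 0.0879, 0.1408]
eef_rot: [0.051, 0.999, -0.001, -0.0]
contact_force: [1.3, 0.4, 0.4]
opening: 0.005
finger_force: 0.0
t 8.15 p [0.461  0.0879 0.1408] xyaw 174.15 z [-0.001 -0.001 -1.   ] F [1.3 0.4 0.4] q [-0.09  0.7  -0.32  2.12  0.54  0.4   0.63] op 0.0
47 knob [0.5054 0.1392] theta 2.073467768117089
```

View pics/w4.png

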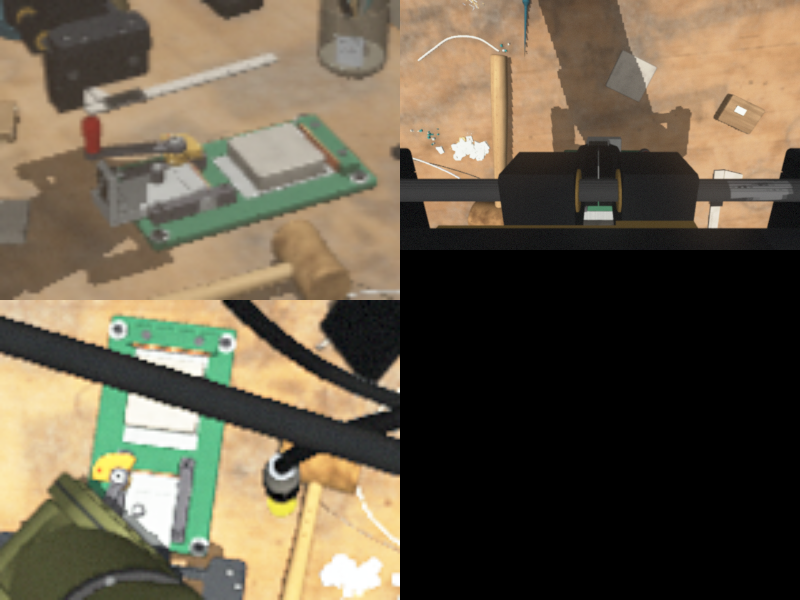

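Run:
```python
from h import *
from plant import snapshot,camera_model
c=camera_model("wrist");p,d=snapshot("wrist");K,V=c["intrinsics"],c["view"]
b=np.zeros(d.shape,bool);b[205:243,270:380]=1
P=pts(b,d,K,V);T=P[(P[:,2]>.04)&(P[:,2]<.068)];print(len(T),T.min(0),T.max(0),T.mean(0))
x=np.array([np.cos(-.105),np.sin(-.105)]);y=np.array([-x[1],x[0]]);t=np.array([.461,.0879])
A=(T[:,:2]-t)
for z0,z1 in((.04,.058),(.058,.065)):
    m=(T[:,2]>z0)&(T[:,2]<z1);print(z0,m.sum(),(A[m]@x).min() if m.any() else 0,(A[m]@x).max() if m.any() else 0,(A[m]@y).min() if m.any() else 0,(A[m]@y).max() if m.any() else 0)
c=camera_model("wrist")
uv=V[:3,:3]@np.array([.461,.0879,.13])+V[:3,3];print("tip px",(K@uv/uv[2])[:2])
```

```text
107 [0.48498826 0.07698543 0.04002885] [0.48917065 0.10200461 0.05905716] [0.48690005 0.08979385 0.04477689]
0.04 102 0.024798543951546227 0.026546534305494945 -0.008265867013520823 0.016962126163560586
0.058 5 0.025975642500436852 0.027494633477609696 0.005048243351511357 0.005744917170784304
tip px [306.79575816 249.00589802]
```

```bash
python3 -m inch '-1 0 0 .02 0 0 0;-1 0 0 .025 0 0 0;-1 0 0 .025 0 0 0;-1 0 0 .02 0 0 0;-1 0 0 0 0 0 0;-1 -.004 0 0 0 0 0;-1 -.004 0 0 0 0 0;-1 -.004 0 0 0 0 0;-1 -.004 0 0 0 0 0;-1 -.004 0 0 0 0 0'
python3 -m inch '-1 -.004 0 0 0 0 0;-1 -.004 0 0 0 0 0;-1 -.004 0 0 0 0 0;-1 -.004 0 0 0 0 0;-1 -.004 0 0 0 0 0'
python3 -c "
from look import *
pic('w5')"
```

```text
clock: 9.18
tool_pos: [0.4821, 0.0872, 0.0517]
eef_rot: [0.05, 0.999, 0.001, 0.0]
contact_force: [-1.4, 1.7, 1.8]
opening: 0.006
finger_force: 0.9
clock: 9.6
tool_pos: [0.5017, 0.0847, 0.0507]
eef_rot: [0.05, 0.999, -0.0, -0.0]
contact_force: [-1.5, -0.3, 1.4]
opening: 0.007
finger_force: 0.9
t 9.6 p [0.5017 0.0847 0.0507] xyaw 174.27 z [-0. -0. -1.] F [-1.5 -0.3  1.4] q [-0.13  0.89 -0.21  2.04  0.64  0.27  0.59] op 0.01
8 knob [0.4945 0.1204] theta 2.3563707352736833
```

View pics/w5.png

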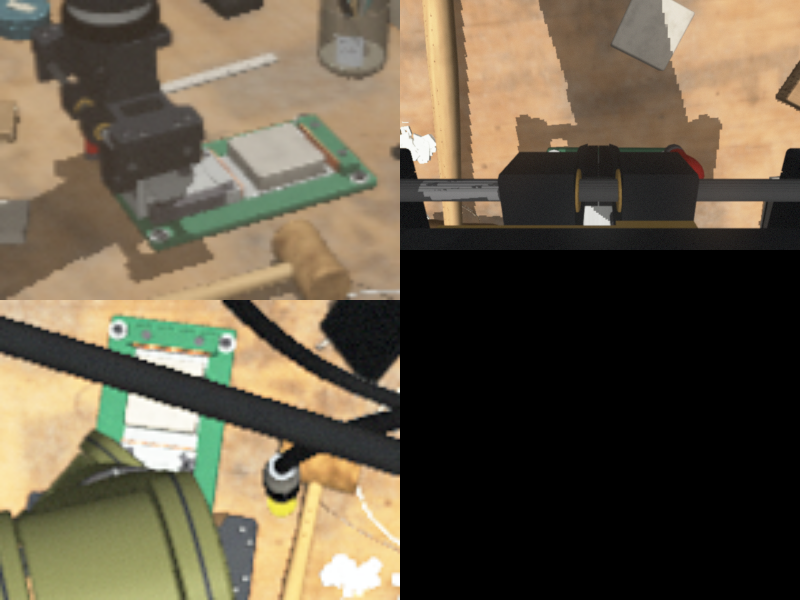

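The jaw slides with the tool (travel ≈ 0.026 by geometry) and the knob is undisturbed beside the hand. I'll continue with smaller steps near the block.

```bash
python3 -m inch '-1 -.004 0 0 0 0 0;-1 -.004 0 0 0 0 0;-1 -.004 0 0 0 0 0;-1 -.003 0 0 0 0 0;-1 -.002 0 0 0 0 0'
python3 -m inch '-1 -.002 0 0 0 0 0;-1 -.001 0 0 0 0 0;-1 0 0 0 0 0 0'
python3 -m inch '-1 -.001 0 0 0 0 0;-1 -.001 0 0 0 0 0;-1 0 0 0 0 0 0'
```

```text
clock: 10.17
tool_pos: [0.5172, 0.0833, 0.0506]
eef_rot: [0.05, 0.999, -0.0, -0.001]
contact_force: [-6.8, 1.3, 5.0]
opening: 0.008
finger_force: 3.3
clock: 10.42
tool_pos: [0.5196, 0.083, 0.0506]
eef_rot: [0.05, 0.999, -0.0, -0.002]
contact_force: [-5.3, 1.5, 2.6]
opening: 0.005
finger_force: 2.6
clock: 10.67
tool_pos: [0.5214, 0.0828, 0.0506]
eef_rot: [0.05, 0.999, -0.0, -0.002]
contact_force: [-5.2, 0.8, 3.3]
opening: 0.008
finger_force: 2.8
```

```bash
python3 -m inch '-1 -.001 0 0 0 0 0;-1 -.001 0 0 0 0 0;-1 0 0 0 0 0 0'
python3 -m inch '-1 -.001 0 0 0 0 0;-1 -.001 0 0 0 0 0;-1 0 0 0 0 0 0'
python3 -m inch '-1 -.001 0 0 0 0 0;-1 -.001 0 0 0 0 0;-1 0 0 0 0 0 0'
```

```text
clock: 10.92
tool_pos: [0.5234, 0.0827, 0.0506]
eef_rot: [0.05, 0.999, -0.0, -0.002]
contact_force: [-5.2, -0.1, 3.4]
opening: 0.003
finger_force: 2.9
clock: 11.17
tool_pos: [0.5246, 0.0825, 0.0506]
eef_rot: [0.049, 0.999, -0.001, -0.002]
contact_force: [-7.9, 1.8, 4.7]
opening: 0.005
finger_force: 3.6
clock: 11.42
tool_pos: [0.5246, 0.0825, 0.0506]
eef_rot: [0.049, 0.999, -0.001, -0.004]
contact_force: [-11.8, 1.6, 8.4]
opening: 0.006
finger_force: 5.6
```

```bash
python3 -m inch '-1 -.001 0 0 0 0 0;-1 -.001 0 0 0 0 0;-1 0 0 0 0 0 0;-1 0 0 0 0 0 0'
```

```text
clock: 11.75
tool_pos: [0.5247, 0.0825, 0.0506]
eef_rot: [0.049, 0.999, -0.001, -0.006]
contact_force: [-15.2, 2.4, 12.3]
opening: 0.007
finger_force: 7.6
```

```bash
python3 -m inch '-1 .005 0 0 0 0 0;-1 .005 0 0 0 0 0;-1 .01 0 0 0 0 0;-1 .012 0 0 0 0 0;-1 0 0 -.03 0 0 .1;-1 0 0 -.03 0 0 .1;-1 0 0 0 0 0 .093;-1 0 0 0 0 0 0;-1 0 0 0 0 0 0'
python3 - <<'E'
from look import *
pic('w6')
k=np.array([.5065,.1392]);t=np.array([np.cos(np.radians(247.5)),np.sin(np.radians(247.5))])
g=k+.038*t;print(g,(M.T@np.r_[g-s["tool_pos"][:2],0]).round(4))
E
```

```text
clock: 12.5
tool_pos: [0.5003, 0.085, 0.1109]
eef_rot: [0.194, 0.981, 0.0, 0.001]
contact_force: [0.6, -0.7, -0.0]
opening: 0.002
finger_force: 0.0
t 12.5 p [0.5003 0.085  0.1109] xyaw 157.62 z [ 0.002 -0.    -1.   ] F [ 0.6 -0.7 -0. ] q [-0.11  0.77 -0.25  2.03  0.47  0.39  0.45] op 0.0
47 knob [0.5054 0.1392] theta 2.073467768117089
[0.49195803 0.10409258] [ 0.015   0.0145 -0.    ]
```

View pics/w6.png

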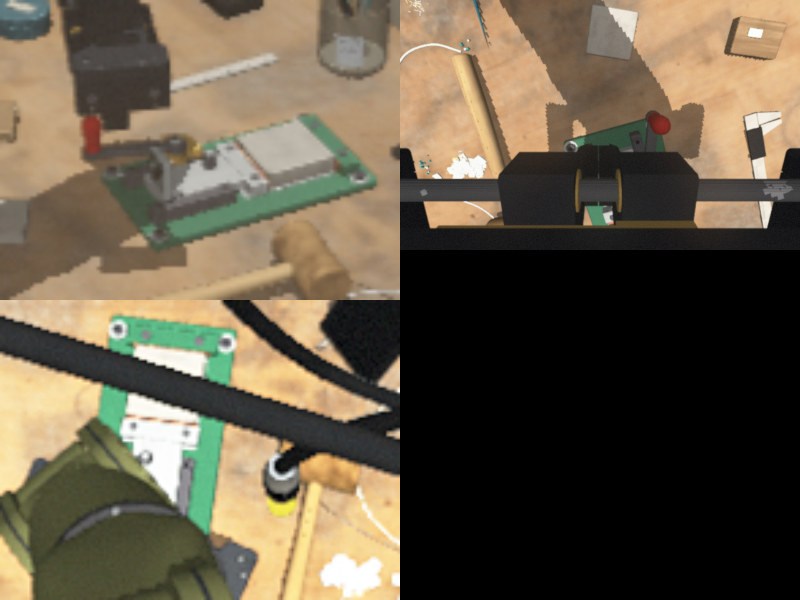

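The side view shows the jaw closed on the block and the hand above the back side of the knob. I'll lower it, make contact and throw the lever in stages.

```bash
python3 -m inch '-1 .0075 .007 0 0 0 0;-1 .0075 .0075 0 0 0 0;-1 0 0 .02 0 0 0;-1 0 0 .02 0 0 0;-1 0 0 .01 0 0 0;-1 0 0 0 0 0 0'
python3 -m inch '-1 0 .004 0 0 0 0;-1 0 .004 0 0 0 0;-1 0 .003 0 0 0 0;-1 .0022 .0071 0 0 0 .1;-1 .0022 .0071 0 0 0 .1;-1 .0022 .0071 0 0 0 .1;-1 .0022 .0071 0 0 0 .1'
python3 -c "
from look import *"
python3 -m inch '-1 .0022 .0071 0 0 0 .1;-1 .0022 .0071 0 0 0 .1;-1 .0022 .0071 0 0 0 .1;-1 .0022 .0071 0 0 0 .1'
python3 -c "
from look import *"
```

```text
clock: 13.15
tool_pos: [0.4894, 0.1052, 0.0588]
eef_rot: [0.194, 0.981, -0.001, -0.002]
contact_force: [-0.1, -0.6, 0.3]
opening: 0.004
finger_force: 0.0
clock: 13.73
tool_pos: [0.5018, 0.1425, 0.0614]
eef_rot: [0.389, 0.921, -0.001, -0.0]
contact_force: [-1.5, -2.3, 1.3]
opening: 0.006
finger_force: 1.5
t 13.73 p [0.5018 0.1425 0.0614] xyaw 134.24 z [-0.001 -0.001 -1.   ] F [-1.5 -2.3  1.3] q [-0.3   0.87 -0.1   2.01  0.29  0.28  0.12] op 0.01
clock: 14.22
tool_pos: [0.5185, 0.1665, 0.061]
eef_rot: [0.562, 0.827, -0.001, -0.001]
contact_force: [-3.9, -0.2, 1.8]
opening: 0.005
finger_force: 1.8
t 14.22 p [0.5185 0.1665 0.061 ] xyaw 111.55 z [-0.003 -0.001 -1.   ] F [-3.9 -0.2  1.8] q [-0.37  0.88 -0.04  1.94  0.1   0.32 -0.11] op 0.01
8 knob [0.5389 0.1677] theta 1.4195354156014766
```

```bash
python3 -m inch '-1 .0022 .0071 0 0 0 .1;-1 .0022 .0071 0 0 0 .1;-1 .0022 .0071 0 0 0 .1;-1 .0022 .0071 0 0 0 .1;-1 .0022 .0071 0 0 0 .1;-1 .0022 .0071 0 0 0 .1'
python3 -m inch '-1 .0022 .0071 0 0 0 .1;-1 .0022 .0071 0 0 0 .1;-1 .0022 .0071 0 0 0 .1'
python3 -c "
from look import *
a=s['tool_pos'][:2]-[.5713,.1123];print(np.hypot(*a),np.arctan2(a[1],a[0])-.356+.105-.785)"
```

```text
clock: 14.87
tool_pos: [0.5587, 0.1859, 0.0608]
eef_rot: [0.781, 0.625, -0.001, -0.001]
contact_force: [-3.2, 1.8, 2.3]
opening: 0.005
finger_force: 1.8
clock: 15.12
tool_pos: [0.5802, 0.1868, 0.0606]
eef_rot: [0.865, 0.501, -0.001, -0.002]
contact_force: [-6.7, 6.1, 2.7]
opening: 0.004
finger_force: 4.2
t 15.12 p [0.5802 0.1868 0.0606] xyaw 60.17 z [-0.004  0.003 -1.   ] F [-6.7  6.1  2.7] q [-0.47  0.94  0.16  1.74 -0.28  0.48 -0.65] op 0.0
40 knob [0.5986 0.1755] theta 0.48261287346161574
0.0750454772050744 0.41610773414198665
```

```bash
python3 -m inch '-1 .0022 .0071 0 0 0 .1;-1 .0022 .0071 0 0 0 .1;-1 .0022 .0071 0 0 0 .1'
python3 -m inch '-1 .0011 .0035 0 0 0 .05;-1 0 .002 0 0 0 0;-1 0 0 0 0 0 0'
python3 -c "
from look import *
a=s['tool_pos'][:2]-[.5713,.1123];print(np.hypot(*a),np.arctan2(a[1],a[0])-.356+.105-.785)"
```

```text
clock: 15.52
tool_pos: [0.601, 0.181, 0.0607]
eef_rot: [0.93, 0.367, -0.001, -0.003]
contact_force: [-4.4, 6.1, 3.7]
opening: 0.007
finger_force: 3.5
clock: 15.77
tool_pos: [0.6083, 0.1746, 0.0609]
eef_rot: [0.939, 0.344, 0.001, -0.0]
contact_force: [0.2, 4.1, 0.1]
opening: 0.007
finger_force: 1.4
t 15.77 p [0.6083 0.1746 0.0609] xyaw 40.29 z [ 0.001  0.001 -1.   ] F [0.2 4.1 0.1] q [-0.49  0.97  0.25  1.68 -0.4   0.55 -0.86] op 0.01
43 knob [0.6235 0.157 ] theta 0.027498710388849212
0.07251584751239148 -0.0012097939947688374
```

```bash
python3 -m inch '-1 0 .002 0 0 0 0;-1 0 .002 0 0 0 0;-1 0 .002 0 0 0 0;-1 0 0 0 0 0 0'
python3 -c "
from look import *"
```

```text
clock: 16.25
tool_pos: [0.6089, 0.1734, 0.0607]
eef_rot: [0.939, 0.344, -0.002, -0.003]
contact_force: [-6.2, 8.9, 5.5]
opening: 0.004
finger_force: 5.7
t 16.25 p [0.6089 0.1734 0.0607] xyaw 40.24 z [-0.006  0.005 -1.   ] F [-6.2  8.9  5.5] q [-0.48  0.97  0.25  1.67 -0.41  0.56 -0.86] op 0.0
43 knob [0.6236 0.1567] theta 0.023127617536861655
```

At the stop. Drawing clear.

```bash
python3 -m inch '-1 0 -.005 0 0 0 0;-1 0 -.008 0 0 0 0;-1 0 -.012 0 0 0 0;-1 0 0 -.03 0 0 0;-1 0 0 -.035 0 0 0;-1 0 0 -.035 0 0 0;-1 0 -.03 -.03 0 0 0;-1 0 -.03 -.03 0 0 0;-1 0 0 0 0 0 0;-1 0 0 0 0 0 0'
python3 -c "
from look import *
pic('w7')"
```

```text
clock: 17.23
tool_pos: [0.5572, 0.2358, 0.221]
eef_rot: [0.939, 0.344, 0.001, -0.0]
contact_force: [0.2, -1.2, 0.2]
opening: 0.007
finger_force: 0.0
t 17.23 p [0.5572 0.2358 0.221 ] xyaw 40.24 z [ 0.002  0.001 -1.   ] F [ 0.2 -1.2  0.2] q [-0.69  0.72  0.38  1.68 -0.35  0.8  -1.02] op 0.01
39 knob [0.6239 0.1554] theta 0.006047452962935296
```

View pics/w7.png

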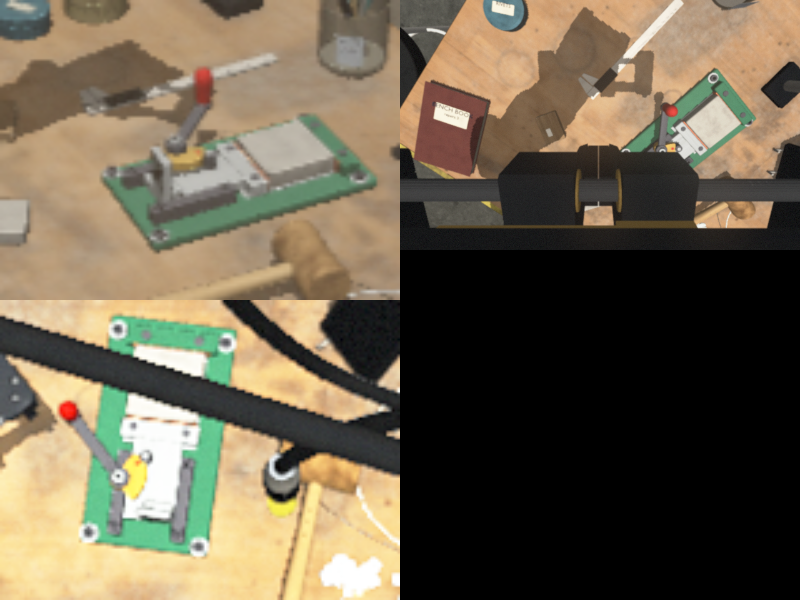

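The lever is thrown, with the knob back at its starting place. The jaw is home against the squared block and the hand is clear, so I'm handing in.

```bash
python3 -c "
from plant import r
print(r.finish_job())"
```

```text
the job is handed in; nothing more can be done
None
```

The job is handed in at about 17 s of the 64 s allowed: the cam was opened, the jaw pushed home against the block, the cam thrown back to its stop and the hand drawn clear; the clamping force on the block was not measured, and no verdict came back.

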